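# Start the facial machine on the spray handpiece

### The arm

A 6-joint arm with a two-finger parallel gripper is mounted at the origin on the work surface. World frame = base frame: x ahead of the robot, y to its left, z up, the work surface at z = 0. Lengths are in m, angles in degrees, forces in N, time in s.
With the tool pointing down it reaches from about 0.4 to 0.825 m from the base axis. Payload 7 kg.
Tool frame: the origin (TCP) lies between the finger pads, 19 mm behind the fingertips; this is the grasp point; z points along the fingers, y is the line along which they close (so a half turn about z gives the same grasp; the last joint's range is limited). The gripper opens to 88 mm and grips with 3 to 60 N. Pads are 19 mm wide; open, the fingers measure 130 mm over their backs; the gripper's body (78 mm by 193 mm) begins 47 mm behind the grasp point.
Start: joints at [87.955, 20.546, 0.682, 0, -70.136, -16.507], TCP at [0.215, 0.64, 0.245] pointing down, gripper open.
Joint ranges: [-176.03, 176.03], [-82.01, 121.73], [-58.28, 71.71], [-173.87, 95.51], [-174.79, -0.11], [-173.66, 173.66]. Speed limits (degrees/s): [136.94, 136.94, 172.46, 180, 180, 180].

### API

Orientations are given as [roll, pitch, yaw] about the fixed x, y, z axes, in that order (R = Rz(yaw) Ry(pitch) Rx(roll)).
In Python, from plant import bot, vision gives the robot as it stands.
- The arm moves only by the tool carry_out, never from a script. Its argument "steps" is a list of rows, each a list of 6 numbers: the shift along the tool's x, y, z each as a share of 0.025 m, from -1 to 1, then the turn, a rotation vector about the tool's x, y, z each as a share of 60 degrees, from -1 to 1. In form: [[dx, dy, dz, rx, ry, rz], ...]. A call has 1 to 5 rows; each row shifts and turns the commanded pose from where the row before left it, along the tool's axes as they then stand; what a row does not reach is not made up. A row lasts 1/10 s, in which the tool goes at most 50 mm and 8.59 degrees, less where a joint would pass 70% of its speed; a pose out of reach is approached as far as the arm can. A call with a number of a shift or a turn outside -1 to 1 is refused whole. A call with a gripper value outside its range is refused whole. "claw" is the opening, from -1 (shut) to 1 (fully open), set as the call begins (left out, the last holds). The fingers move at their own pace and stop on an object; "newtons" is the grip in N (left out, the last holds). Time passes only in rows, so rows that do not move let the fingers close. It gives the time, the measured TCP pose, the force, the opening and the grip force at its end, in the units of the state.
- bot.get_obs(): the state, without advancing time (a new reading comes with each control period).
- vision.capture(name): name is "scene" or "top" or "wrist"; returns the picture (420x560x3 uint8, red, green, blue); there is no depth.
- vision.camera_model(name): a dict with "camera_matrix" (3x3 intrinsics, pixels), "R" (3x3) and "t" (3): a world point X has camera coordinates R X + t. Camera axes: x right, y down, z forward; pixel columns grow to the right and rows downward; lengths in m; the calibration is good to about 2 mm. A picture is of the moment at which its call begins: read the wrist's pose just before it. camera_model takes no time and is no camera call; for the wrist camera it gives the pose at the moment of the call.
- bot.hand_in(): hands the job in; it is judged then, once.
The state is a dict: "time": time; "joints": joint angles; "dq": joint speeds; "joint_efforts": joint torques, N m; "tcp_pos": TCP position; "tcp_rot": TCP orientation; "contact_force": force on the tool from outside, world axes, zero at the start; "ft_torque": the same for the moment, N m; "width": finger opening in m; "finger_force": force on a finger pad.
Only numpy, scipy, OpenCV 4.12 (cv2) and the standard library are available. Lean on these libraries where they do the work, as an engineer would, in place of code of your own. Each camera call takes 0.05 s, during which the arm holds its last target. There are 200 camera calls.

### The job

Start the facial machine on its blue-tipped spray handpiece: press the white-bar end of the red power rocker to switch it on, then press the white key straight in front of the bay where that handpiece stands, then press the round green start key. Press with closed fingertips, each key fully down and let it spring back up before going on. Press no other key, and leave the handpieces in their bays and the jar where it is, without lifting or shifting them.

Things in the scene. Friction and masses are not known exactly. Their poses are not given: they have to be found in the camera images.
- machine: White facial machine, fixed, 385 mm deep, 425 wide. Origin: centre of its underside; x front to rear, y left seen from the robot. Deck 70 mm high; the centre rises as a black console sloping 25 deg towards the robot with 4 white keys in a row. Behind, at x 92 mm, 4 bays (y 75, 25, -25, -75, rims 150 mm high), one straight behind each key. Fixed bottles 69 wide, 221 high at (35, +-157).
- rocker (a joint): Red power rocker on the left front deck, a V-shaped paddle 40 mm long (machine x), 26 wide, pivot across its middle. 0 = off (far end up), 0.34 rad = on (far end down). The far end bears a white bar (on), the near end a ring (off). Sprung over centre: about 3.5 N on the far end starts it; past 0.17 it snaps over and stays. Black bezel 52 x 36 mm, 73 mm above the counter.
- rocker_on (a point): Point on the upper face of the rocker's far (white bar) paddle, on its midline, 15 mm from the pivot, 5 mm short of its end; moves with it. Off, the paddle slopes up by 0.34 rad to its far end and this point is 81 mm above the counter; fully on, the paddle is level, 76 mm above the counter.
- key1 (a joint): The leftmost (+y of the machine) of the four white handpiece keys on the console; it serves the bay straight behind it (machine y = 75 mm). Square, 26 x 26 mm, 50 mm from key to key. 0 = up, 0.005 m = fully down, square into the console; about 1.5 N starts it and 4.5 N holds it fully down; springs back up when let go.
- key1_top (a point): Centre of the top face of key1, moves with it; its z axis is square out of the sloping console. Up, the face stands 7 mm proud of the console and 98 mm above the counter (centre); fully down, 2 mm proud.
- key2 (a joint): The second from the left of the four white handpiece keys on the console; it serves the bay straight behind it (machine y = 25 mm). Square, 26 x 26 mm, 50 mm from key to key. 0 = up, 0.005 m = fully down, square into the console; about 1.5 N starts it and 4.5 N holds it fully down; springs back up when let go.
- key2_top (a point): Centre of the top face of key2, moves with it; its z axis is square out of the sloping console. Up, the face stands 7 mm proud of the console and 98 mm above the counter (centre); fully down, 2 mm proud.
- key3 (a joint): The third from the left of the four white handpiece keys on the console; it serves the bay straight behind it (machine y = -25 mm). Square, 26 x 26 mm, 50 mm from key to key. 0 = up, 0.005 m = fully down, square into the console; about 1.5 N starts it and 4.5 N holds it fully down; springs back up when let go.
- key3_top (a point): Centre of the top face of key3, moves with it; its z axis is square out of the sloping console. Up, the face stands 7 mm proud of the console and 98 mm above the counter (centre); fully down, 2 mm proud.
- key4 (a joint): The rightmost (-y) of the four white handpiece keys on the console; it serves the bay straight behind it (machine y = -75 mm). Square, 26 x 26 mm, 50 mm from key to key. 0 = up, 0.005 m = fully down, square into the console; about 1.5 N starts it and 4.5 N holds it fully down; springs back up when let go.
- key4_top (a point): Centre of the top face of key4, moves with it; its z axis is square out of the sloping console. Up, the face stands 7 mm proud of the console and 98 mm above the counter (centre); fully down, 2 mm proud.
- start_key (a joint): Round green start key, 46 mm across, with a white triangle, in an aluminium rim 58 mm across on the right front deck. 0 = up, 0.005 m = fully down, moving straight down; about 1.5 N starts it and 5 N holds it fully down; springs back up when let go.
- start_key_top (a point): Centre of the top face of the start key, moves with it; up it is 81 mm above the counter, 7 mm above the rim.
- hp_spray: White cordless handpiece with the blue nozzle, 29 mm wide, 34 mm long, and a blue collar: the spray handpiece (152 mm tall). It stands loose and upright in one of the four bays, any of them, 33 mm thick, its foot 100 mm above the counter (48 mm deep in the bay). Origin: centre of its foot, z up along it.
- hp_roller: White cordless handpiece with two 16 mm steel balls at its tip (134 mm tall). It stands loose and upright in one of the four bays, any of them, 33 mm thick, its foot 100 mm above the counter (48 mm deep in the bay). Origin: centre of its foot, z up along it.
- hp_dots: White cordless handpiece with a white domed tip set with five small steel dots (137 mm tall). It stands loose and upright in one of the four bays, any of them, 33 mm thick, its foot 100 mm above the counter (48 mm deep in the bay). Origin: centre of its foot, z up along it.
- hp_disc: White cordless handpiece with a flat 35 mm aluminium disc head (140 mm tall). It stands loose and upright in one of the four bays, any of them, 33 mm thick, its foot 100 mm above the counter (48 mm deep in the bay). Origin: centre of its foot, z up along it.
- jar: Low amber cream jar with an aluminium lid, 58 mm wide, 50 mm tall, loose on the counter to the right of the machine. Origin: centre of its underside.
There are look-alikes about, which are no part of the job. Leave any orange or yellow look-alike of the hp_roller alone. Of the things like the jar, leave any that is yellow; of the rest the smaller one is meant.

How it is judged (in metres and radians):
On the way, in this order (a step that is already met when the one before it is completed fails the run):
1. the power rocker is switched on with the fingers closed over it (TCP within 45 mm) (value of joint rocker above 0.28 rad and distance between the grasp point and rocker_on below 0.045 m), for 0.05 s.
2. with the machine on, the key of the bay that holds the blue-tipped handpiece is pressed down with the closed fingers (value of joint rocker above 0.28 rad and ((value of joint key1 above 0.0038 m and distance between the grasp point and key1_top below 0.045 m and y of hp_spray in the frame of machine between 0.05 and 1 m) or (value of joint key2 above 0.0038 m and distance between the grasp point and key2_top below 0.045 m and y of hp_spray in the frame of machine between 0 and 0.05 m) or (value of joint key3 above 0.0038 m and distance between the grasp point and key3_top below 0.045 m and y of hp_spray in the frame of machine between -0.05 and 0 m) or (value of joint key4 above 0.0038 m and distance between the grasp point and key4_top below 0.045 m and y of hp_spray in the frame of machine between -1 and -0.05 m))), for 0.05 s.
3. with the machine on and the handpiece keys back up, the green start key is pressed down with the closed fingers (value of joint rocker above 0.28 rad and value of joint each of key1, key2, key3, key4 below 0.001 m and value of joint start_key above 0.0038 m and distance between the grasp point and start_key_top below 0.045 m), for 0.05 s.
At the end, for the whole second after the job is handed in: The rocker is on (above 0.28 rad), all handpiece keys and the start key are up again (within 1 mm), every handpiece stands upright in its bay within 10 mm of where it began, and the jar stands within 15 mm of where it began (value of joint rocker above 0.28 rad and value of joint each of key1, key2, key3, key4, start_key below 0.001 m and distance of each of hp_spray, hp_roller, hp_dots, hp_disc from where it was at the start of the episode below 0.01 m and angle between each of hp_spray, hp_roller, hp_dots, hp_disc, jar's own z axis and vertical below 0.15 rad and distance of jar from where it was at the start of the episode below 0.015 m); the robot touches nothing.
It fails at once if a key of another handpiece is pressed ((value of joint key1 above 0.0025 m and not (y of hp_spray in the frame of machine between 0.05 and 1 m)) or (value of joint key2 above 0.0025 m and not (y of hp_spray in the frame of machine between 0 and 0.05 m)) or (value of joint key3 above 0.0025 m and not (y of hp_spray in the frame of machine between -0.05 and 0 m)) or (value of joint key4 above 0.0025 m and not (y of hp_spray in the frame of machine between -1 and -0.05 m))).
It fails at once if a handpiece key or the start key is pressed while the machine is off (value of joint rocker below 0.17 rad and value of joint any of key1, key2, key3, key4, start_key above 0.0025 m).
It fails at once if a handpiece is lifted or shifted by more than 15 mm (distance of any of hp_spray, hp_roller, hp_dots, hp_disc from where it was at the start of the episode above 0.015 m).
It fails at once if the jar is lifted or shifted by more than 20 mm (distance of jar from where it was at the start of the episode above 0.02 m).
It fails at once if the arm behind the fingers presses on the machine (contact force between the arm and machine above 3 N).
It also fails if it takes over 42 s, if anything falls off the work surface, if the arm or the gripper's body presses on something with over 40 N, if the wrist force passes 120 N, or if a joint passes its speed limit or range.

## Working session

There is one attempt and no reset: what is moved stays moved. The work goes in short steps, Python scripts to look and compute and a tool call to move; the robot and the scene stay as the last step left them, time stands still between calls to the robot, and variables do not carry over. Pictures are saved under pics/ and viewed, at most 12 in all, crops included, and the job is handed in when it is done.

Besides the shell and the picture viewer there is one more tool, called after "Emit:" in YAML: its name, and indented under it one key for each argument. carry_out: Moves the arm, as the interface text tells. Its arguments: {"type":"object","properties":{"steps":{"type":"array","items":{"type":"array","items":{"type":"number"}}},"claw":{"type":"number"},"newtons":{"type":"number"}},"required":["steps"]}

```bash
mkdir -p pics; python3 - <<'E'
from plant import bot,vision
import cv2,numpy as np
for n in("scene","top"):
    cv2.imwrite(f"pics/{n}0.png",cv2.cvtColor(vision.capture(n),cv2.COLOR_RGB2BGR))
    m=vision.camera_model(n);print(n,m["camera_matrix"],-np.array(m["R"]).T@np.array(m["t"]))
o=bot.get_obs();print(o["time"],o["tcp_pos"],o["tcp_rot"],o["width"])
E
```

```text
scene [[430.88059419   0.         282.61386976]
 [  0.         430.88059419 212.04457862]
 [  0.           0.           1.        ]] [ 1.04373822 -0.27497647  0.87280823]
top [[411.87665932   0.         277.37497623]
 [  0.         411.87665932 214.09863126]
 [  0.           0.           1.        ]] [ 0.49966671 -0.0340642   1.10657721]
0.1 [0.21464981 0.63952575 0.24452764] [ 1.79913977e+02 -1.01381714e-02 -1.85578484e+01] 0.08782680733107637
```

View pics/scene0.png

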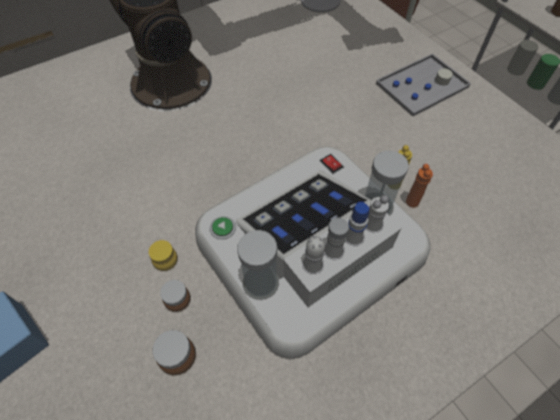

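View pics/top0.png

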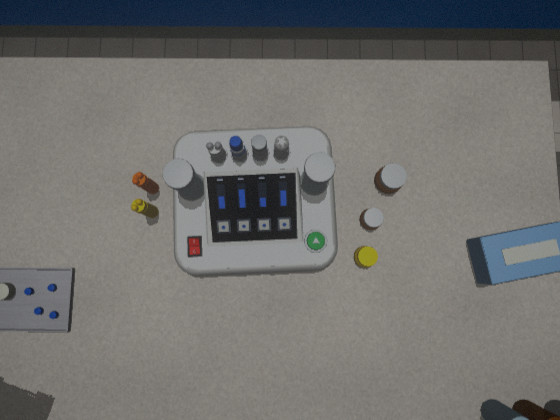

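Scene and top agree: from the machine's left the bays hold roller (top 215,150), spray (237,143), disc (259,143) and dots (282,144). The spray is second from left, so key2 (top about 243,226). Candidates that could be confused:
- **Keys:** at top 223/243/264/284, row 226.
- **Rocker:** at 194,246, with the on end being the upper one in the top view.
- **Start key:** at 316,241.
- **Roller look-alikes:** orange and yellow at 145,183 and 140,207.

Next, enlarged crops.

```bash
python3 - <<'E'
import cv2,numpy as np
a=cv2.imread("pics/top0.png")[125:275,170:340];b=cv2.imread("pics/scene0.png")[145:275,200:400]
cv2.imwrite("pics/topc.png",cv2.resize(a,None,fx=4,fy=4,interpolation=cv2.INTER_CUBIC))
cv2.imwrite("pics/scenec.png",cv2.resize(b,None,fx=4,fy=4,interpolation=cv2.INTER_CUBIC))
E
```

```text
(no output)
```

View pics/topc.png

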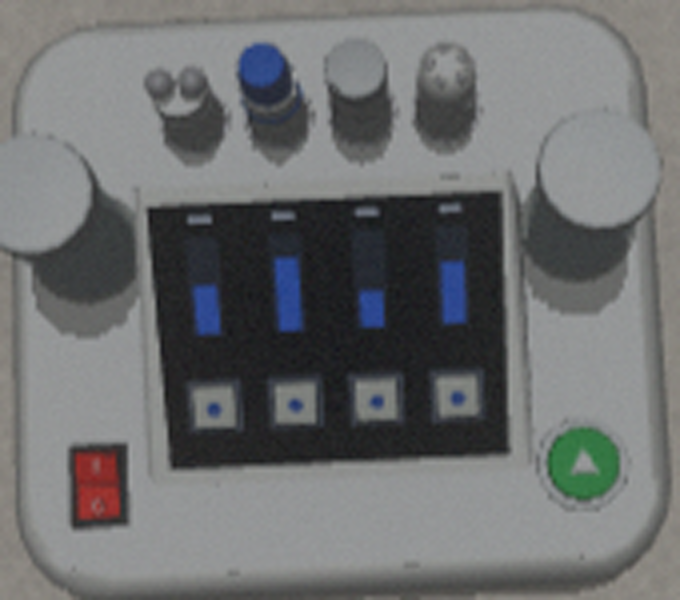

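View pics/scenec.png

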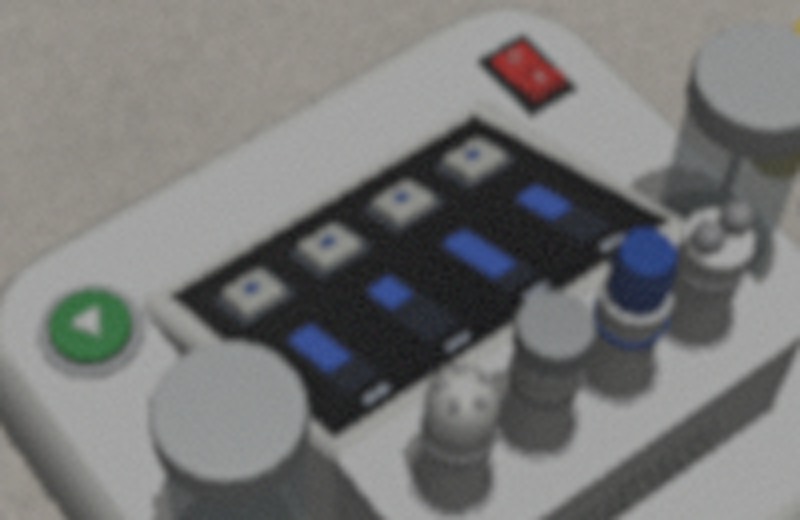

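The crops confirm it: blue nozzle at (264,66) in the top crop and (647,250) in the scene crop, second bay from the machine's left, with key2 straight in front. Triangulating now.

```bash
python3 - <<'E'
from plant import bot,vision
import cv2,numpy as np
T=dict(k1=(214,408),k2=(296,405),k3=(377,401),k4=(457,397),start=(583,464),bez=(99,486),bar=(97,465),nozzle=(262,62))
S=dict(k1=(473,156),k2=(402,198),k3=(328,242),k4=(252,288),start=(91,324),bez=(527,73),bar=(541,78),nozzle=(649,249))
P=[]
for n in("top","scene"):
    m=vision.camera_model(n);P.append(np.array(m["camera_matrix"])@np.c_[m["R"],np.array(m["t"])])
X={}
for k in T:
    a=np.array(T[k])/4+[170,125]-.375;b=np.array(S[k])/4+[200,145]-.375
    x=cv2.triangulatePoints(P[0],P[1],a.reshape(2,1),b.reshape(2,1)).ravel();x=x[:3]/x[3];X[k]=x
    e=[np.linalg.norm((p@np.r_[x,1])[:2]/(p@np.r_[x,1])[2]-q) for p,q in zip(P,(a,b))]
    print(k,x.round(4),np.round(e,2))
d=X["k1"]-X["k4"];print("len",np.linalg.norm(d),"yaw",np.degrees(np.arctan2(-d[0],d[1])))
o=bot.get_obs();print(o["tcp_pos"],o["tcp_rot"])
E
```

```text
k1 [0.6026 0.1024 0.1016] [0.24 0.24]
k2 [0.6051 0.0525 0.1022] [0.42 0.43]
k3 [0.6078 0.0027 0.1027] [0.35 0.36]
k4 [ 0.6106 -0.0465  0.1024] [0.22 0.23]
start [ 0.5718 -0.1251  0.0821] [0.35 0.37]
bez [0.5558 0.1766 0.0771] [0.41 0.39]
bar [0.5683 0.1766 0.0853] [0.4  0.39]
nozzle [0.7727 0.061  0.2565] [0.38 0.43]
len 0.14916814621656715 yaw 3.0706205359819454
[0.21464981 0.63952575 0.24452764] [ 1.79913977e+02 -1.01381714e-02 -1.85578484e+01]
```

```bash
cat > go.py <<'E'
import sys,numpy as np
from plant import bot
from scipy.spatial.transform import Rotation as R
# usage: go.py x y z [tilt]  -> shift in tool-axis shares, and turn shares
a=[float(v) for v in sys.argv[1:]];o=bot.get_obs()
Rc=R.from_euler("xyz",o["tcp_rot"],degrees=True)
tilt=a[3] if len(a)>3 else 0
Rg=R.from_euler("z",3.07,degrees=True)*R.from_euler("y",-tilt,degrees=True)*R.from_euler("x",180,degrees=True)
print("t",o["time"],o["tcp_pos"].round(4) if hasattr(o["tcp_pos"],"round") else o["tcp_pos"],o["tcp_rot"],"w",o["width"],"F",np.round(o["contact_force"],1))
print("shift shares",(Rc.inv().apply(np.array(a[:3])-o["tcp_pos"])/.025).round(2),"| in goal axes",(Rg.inv().apply(np.array(a[:3])-o["tcp_pos"])/.025).round(2),"turn",(np.degrees((Rc.inv()*Rg).as_rotvec())/60).round(3),"tool z",Rg.apply([0,0,1]).round(3))
E
```

Emit:
carry_out:
  steps:
    - [0.8, 0.6, 0, 0, 0, -0.12]
    - [1, 0.8, 0, 0, 0, -0.12]
    - [1, 0.8, 0, 0, 0, -0.12]
    - [1, 1, 0, 0, 0, 0]
    - [1, 1, 0, 0, 0, 0]
  claw: -1
  newtons: 20

```text
time: 0.6
tcp_pos: [0.3262, 0.5246, 0.245]
tcp_rot: [180.0, 0.0, 3.1]
contact_force: [0.0, 1.0, -0.4]
width: 0.0532
finger_force: 0.0
```

```bash
python3 go.py 0.571 0.1774 0.125
```

```text
t 0.6 [0.3262 0.5246 0.245 ] [1.79961433e+02 2.01783115e-02 3.09088072e+00] w 0.053221645518735795 F [ 0.   1.  -0.4]
shift shares [ 9.03 14.39  4.81] | in goal axes [ 9.04 14.39  4.8 ] turn [0.001 0.    0.   ] tool z [ 0. -0. -1.]
```

Emit:
carry_out:
  steps:
    - [0.6, 1, 0, 0, 0, 0]
    - [0.6, 1, 0, 0, 0, 0]
    - [0.6, 1, 0, 0, 0, 0]
    - [0.6, 1, 0, 0, 0, 0]
    - [0.6, 1, 0, 0, 0, 0]

```text
time: 1.1
tcp_pos: [0.4075, 0.4037, 0.2451]
tcp_rot: [180.0, 0.0, 3.0]
contact_force: [0.8, 0.2, -0.3]
width: 0.013
finger_force: 0.0
```

Emit:
carry_out:
  steps:
    - [0.6, 1, 0.4, 0, 0, 0]
    - [0.6, 1, 0.4, 0, 0, 0]
    - [0.6, 1, 0.4, 0, 0, 0]
    - [0.6, 1, 0.4, 0, 0, 0]
    - [0.6, 1, 0.4, 0, 0, 0]

```text
time: 1.6
tcp_pos: [0.489, 0.2829, 0.1947]
tcp_rot: [180.0, 0.0, 3.0]
contact_force: [1.0, 0.8, -0.0]
width: 0.0004
finger_force: 0.0
```

Emit:
carry_out:
  steps:
    - [0.6, 0.8, 0.5, 0, 0, 0]
    - [0.6, 0.8, 0.5, 0, 0, 0]
    - [0, 0, 0, 0, 0, 0]
    - [0, 0, 0, 0, 0, 0]

```text
time: 2.0
tcp_pos: [0.5208, 0.2451, 0.1698]
tcp_rot: [180.0, 0.1, 3.0]
contact_force: [0.8, 0.1, -0.0]
width: 0.0007
finger_force: 0.0
```

```bash
python3 go.py 0.571 0.1774 0.11
```

```text
t 2.0 [0.5208 0.2451 0.1698] [1.79952170e+02 5.71957816e-02 2.96651017e+00] w 0.0006926779311658336 F [ 0.8  0.1 -0. ]
shift shares [1.87 2.81 2.39] | in goal axes [1.86 2.81 2.39] turn [ 0.001  0.001 -0.002] tool z [ 0. -0. -1.]
```

Emit:
carry_out:
  steps:
    - [0.6, 0.9, 0.5, 0, 0, 0]
    - [0.6, 0.9, 0.5, 0, 0, 0]
    - [0.66, 1, 0.6, 0, 0, 0]
    - [0, 0, 0, 0, 0, 0]
    - [0, 0, 0, 0, 0, 0]

```text
time: 2.5
tcp_pos: [0.5709, 0.1786, 0.1304]
tcp_rot: [180.0, 0.0, 3.0]
contact_force: [-0.4, 1.1, 0.3]
width: 0.0002
finger_force: 0.0
```

```bash
python3 go.py 0.571 0.1774 0.095; python3 - <<'E'
from plant import bot,vision
import cv2,numpy as np
o=bot.get_obs();m=vision.camera_model("wrist")
w=vision.capture("wrist");s=vision.capture("scene")
K,Rr,t=map(np.array,(m["camera_matrix"],m["R"],m["t"]))
for n,p in dict(rocker_on=(.571,.1774,.081),bezc=(.5558,.1766,.076),tip=(*o["tcp_pos"][:2],o["tcp_pos"][2]-.019)).items():
    q=K@(Rr@np.array(p)+t);print(n,(q[:2]/q[2]).round(1))
s=cv2.resize(s[80:230,230:430],None,fx=2.8,fy=2.8,interpolation=cv2.INTER_CUBIC)
cv2.imwrite("pics/w1.png",cv2.cvtColor(w,cv2.COLOR_RGB2BGR));cv2.imwrite("pics/s1.png",cv2.cvtColor(s,cv2.COLOR_RGB2BGR))
E
```

```text
t 2.5 [0.5709 0.1786 0.1304] [1.79992638e+02 9.67700167e-03 3.02109831e+00] w 0.0001841688446884506 F [-0.4  1.1  0.3]
shift shares [0.   0.05 1.42] | in goal axes [0.   0.05 1.42] turn [ 0.     0.    -0.001] tool z [ 0. -0. -1.]
rocker_on [278.7 243.4]
bezc [278.5 262.3]
tip [277.  265.4]
```

View pics/w1.png

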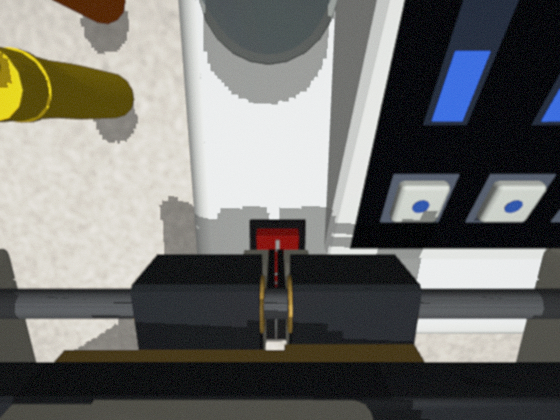

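View pics/s1.png

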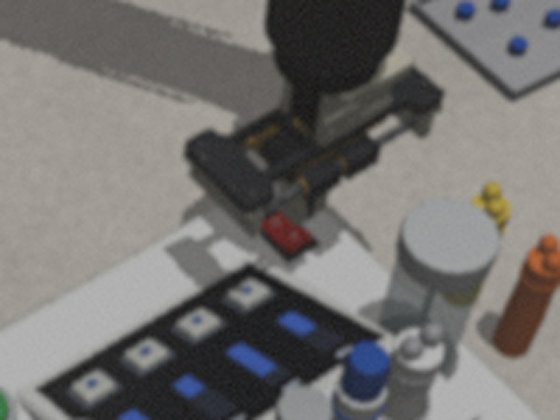

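The wrist view shows the rocker's bezel far edge at row 220, columns 249–306. The key1 dot is at (420,207) and the key2 dot at (513,206). In the scene view the closed fingers are over the rocker. I'll cross-check these points against the plane heights.

```bash
python3 - <<'E'
from plant import bot,vision
import numpy as np
m=vision.camera_model("wrist");K,R,t=map(np.array,(m["camera_matrix"],m["R"],m["t"]));C=-R.T@t
for n,u,v,z in[("bezel far mid",277.5,220,.073),("paddle far edge",277,229,.083),("bar~",277,243,.081),("k1",420,207,.098),("k2",513,206,.098)]:
    d=R.T@np.linalg.inv(K)@[u,v,1];p=C+d*(z-C[2])/d[2];print(n,p.round(4), "dx/dz",(d[0]/d[2]).round(2))
E
```

```text
bezel far mid [0.5834 0.1797 0.073 ] dx/dz 0.33
paddle far edge [0.581  0.1799 0.083 ] dx/dz 0.36
bar~ [0.571  0.1793 0.081 ] dx/dz 0.41
k1 [0.6035 0.1026 0.098 ] dx/dz 0.26
k2 [0.6069 0.0519 0.098 ] dx/dz 0.24
```

Emit:
carry_out:
  steps:
    - [0.04, 0, 0.5, 0, 0, 0]
    - [0, 0, 0.4, 0, 0, 0]
    - [0, 0, 0.16, 0, 0, 0]
    - [0, 0, 0.16, 0, 0, 0]
    - [0, 0, 0.16, 0, 0, 0]

```text
time: 3.1
tcp_pos: [0.572, 0.1785, 0.0956]
tcp_rot: [180.0, -0.0, 3.1]
contact_force: [-0.0, -0.1, 0.3]
width: 0.0003
finger_force: 0.0
```

Emit:
carry_out:
  steps:
    - [0, 0, 0.06, 0, 0, 0]
    - [0, 0, 0, 0, 0, 0]
    - [0, 0, 0, 0, 0, 0]

```text
time: 3.4
tcp_pos: [0.572, 0.1785, 0.0951]
tcp_rot: [-180.0, -0.0, 3.1]
contact_force: [-2.9, 0.7, 6.6]
width: 0.0003
finger_force: 3.4
```

Emit:
carry_out:
  steps:
    - [0, 0, -0.5, 0, 0, 0]
    - [0, 0, -1, 0, 0, 0]
    - [0, 0, -1, 0, 0, 0]
    - [0, 0, -0.3, 0, 0, 0]
    - [0, 0, 0, 0, 0, 0]

```text
time: 3.9
tcp_pos: [0.5727, 0.1788, 0.1662]
tcp_rot: [-179.9, -0.2, 3.0]
contact_force: [0.0, -1.1, -0.2]
width: 0.0003
finger_force: 0.0
```

```bash
python3 - <<'E'
from plant import vision
import cv2
s=vision.capture("scene");t=vision.capture("wrist")
s=cv2.resize(s[130:200,290:370],None,fx=5,fy=5,interpolation=cv2.INTER_CUBIC)
t=cv2.resize(t[150:290,200:360],(400,350))
cv2.imwrite("pics/r2.png",cv2.cvtColor(cv2.hconcat([s,t]),cv2.COLOR_RGB2BGR))
E
python3 - <<'E'
import numpy as np
k=np.array([.606,.0522,.098]);a,y=np.radians([25,3.07])
z=np.array([np.sin(a)*np.cos(y),np.sin(a)*np.sin(y),-np.cos(a)]);print(z,"hover",k-z*.049,"down",k-z*(.019-.006))
E
python3 go.py 0.5853 0.0511 0.1424 25
```

```text
[ 0.42201174  0.02263373 -0.90630779] hover [0.58532142 0.05109095 0.14240908] down [0.60051385 0.05190576 0.109782  ]
t 4.0 [0.5715 0.1782 0.1639] [-1.79994163e+02  3.20477178e-02  3.02731811e+00] w 0.0005851633698734982 F [-0.5 -0.1 -1.9]
shift shares [0.28 5.11 0.86] | in goal axes [-0.11  5.11  0.9 ] turn [ 0.     0.417 -0.001] tool z [ 0.422  0.023 -0.906]
```

View pics/r2.png

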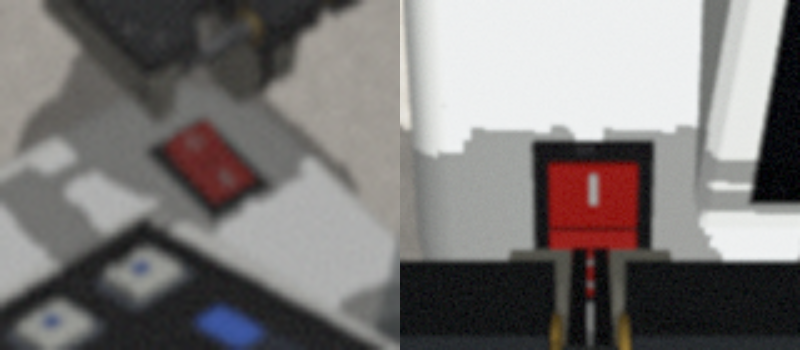

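The rocker reads as on: the white-bar paddle lies level, and contact came at TCP z 0.095 = 76 + 19 mm. Now to key2 with a 25° tilt.

Emit:
carry_out:
  steps:
    - [0, 1, 0, 0, 0.139, 0]
    - [0, 1, 0, 0, 0.139, 0]
    - [0, 1, 0, 0, 0.139, 0]
    - [0, 1, 0, 0, 0, 0]
    - [0, 1, 0, 0, 0, 0]

```text
time: 4.5
tcp_pos: [0.5863, 0.053, 0.1688]
tcp_rot: [178.6, -21.3, 2.6]
contact_force: [0.8, 0.5, 0.1]
width: 0.0007
finger_force: 0.0
```

Emit:
carry_out:
  steps:
    - [0, 0.1, 0, 0, 0, 0]
    - [0, 0, 0, 0, 0, 0]
    - [0, 0, 0, 0, 0, 0]

```text
time: 4.8
tcp_pos: [0.5886, 0.0526, 0.1702]
tcp_rot: [178.7, -21.4, 2.5]
contact_force: [-0.0, 0.0, 0.6]
width: 0.0007
finger_force: 0.0
```

```bash
python3 go.py 0.5853 0.0511 0.1424 25; python3 - <<'E'
from plant import bot,vision
import cv2,numpy as np
m=vision.camera_model("wrist");K,R,t=map(np.array,(m["camera_matrix"],m["R"],m["t"]))
for p in[(.6035,.1024,.098),(.606,.0522,.098),(.609,.0027,.098)]:
    q=K@(R@np.array(p)+t);print((q[:2]/q[2]).round(1))
cv2.imwrite("pics/w3.png",cv2.cvtColor(vision.capture("wrist"),cv2.COLOR_RGB2BGR))
E
```

```text
t 4.8 [0.5886 0.0526 0.1702] [178.7437931  -21.42088753   2.51278405] w 0.0006801654345882061 F [-0.   0.   0.6]
shift shares [-0.53  0.03  0.99] | in goal axes [-0.59  0.05  0.95] turn [ 0.025  0.06  -0.008] tool z [ 0.422  0.023 -0.906]
[203.8 245.8]
[276.1 244.8]
[346.7 243. ]
```

View pics/w3.png

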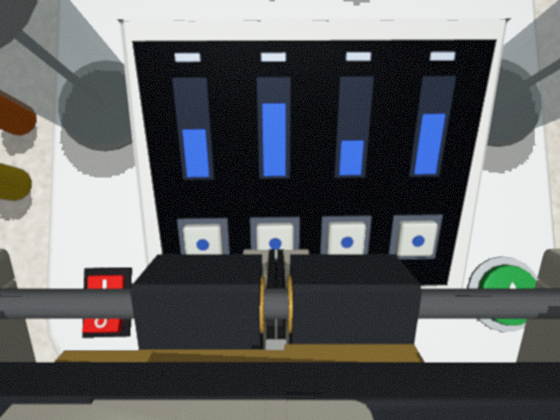

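The predicted key pixels match the dots at (203,245), (275,243) and (347,242). Key2 is centred under the fingers. Correcting the residual pose.

Emit:
carry_out:
  steps:
    - [0, 0, 0, 0.025, 0.06, -0.008]
    - [-0.56, 0.05, 0.4, 0, 0, 0]
    - [0, 0, 0.4, 0, 0, 0]
    - [0, 0, 0, 0, 0, 0]
    - [0, 0, 0, 0, 0, 0]

```text
time: 5.35
tcp_pos: [0.5847, 0.0505, 0.1466]
tcp_rot: [-180.0, -25.0, 3.0]
contact_force: [0.5, 0.5, 0.3]
width: 0.0008
finger_force: 0.0
```

```bash
python3 go.py 0.6005 0.0519 0.1098 25
```

```text
t 5.35 [0.5847 0.0505 0.1466] [-179.99117354  -25.02674525    3.04952025] w 0.0007577008724102811 F [0.5 0.5 0.3]
shift shares [-0.05 -0.02  1.6 ] | in goal axes [-0.05 -0.02  1.6 ] turn [-0. -0. -0.] tool z [ 0.422  0.023 -0.906]
```

Emit:
carry_out:
  steps:
    - [-0.04, -0.02, 0.6, 0, 0, 0]
    - [0, 0, 0.5, 0, 0, 0]
    - [0, 0, 0.16, 0, 0, 0]
    - [0, 0, 0.12, 0, 0, 0]
    - [0, 0, 0.1, 0, 0, 0]

```text
time: 5.85
tcp_pos: [0.6068, 0.0472, 0.1383]
tcp_rot: [179.5, -25.9, 3.1]
contact_force: [-1.5, 4.0, -0.2]
width: 0.0006
finger_force: 0.0
```

Emit:
carry_out:
  steps:
    - [0, 0, 0.08, 0, 0, 0]
    - [0, 0, 0, 0, 0, 0]

```text
time: 6.05
tcp_pos: [0.6073, 0.0478, 0.137]
tcp_rot: [179.4, -25.8, 3.1]
contact_force: [-1.0, 0.2, 0.1]
width: 0.0004
finger_force: 0.0
```

The arm deviated: x went forward instead of following the tool axis. I suspect a joint limit, so I'm checking the joints.

```bash
python3 -c "
from plant import bot
o=bot.get_obs();print([round(float(v),1) for v in o['joints']])"; python3 go.py 0.6005 0.0519 0.1098 25
```

```text
[3.2, 7.6, -56.7, 95.3, -0.6, -5.3]
t 6.05 [0.6073 0.0478 0.137 ] [179.44501209 -25.78355432   3.14067714] w 0.0003922917915138715 F [-1.   0.2  0.1]
shift shares [-0.71 -0.19  0.86] | in goal axes [-0.7  -0.18  0.87] turn [ 0.009 -0.013  0.001] tool z [ 0.422  0.023 -0.906]
```

Joint 5 is near 0 and joint 4 is at its limit: a 25° tilt at this reach is a wrist singularity. I'll back up and use about 10° tilt instead. The rear edge of the tip will then touch the key face first, so I'll aim a few mm short.

Emit:
carry_out:
  steps:
    - [0, 0, -0.5, 0, -0.06, 0]
    - [0, 0, -0.5, 0, -0.06, 0]
    - [0, 0, 0, 0, -0.07, 0]
    - [0, 0, 0, 0, -0.07, 0]
    - [0, 0, 0, 0, 0, 0]

```text
time: 6.55
tcp_pos: [0.6662, 0.0029, 0.1865]
tcp_rot: [175.1, -27.0, 2.5]
contact_force: [-0.1, 1.1, -0.0]
width: 0.0007
finger_force: 0.0
```

```bash
python3 -c "
from plant import bot
o=bot.get_obs();print([round(float(v),1) for v in o['joints']])"; python3 go.py 0.598 0.0519 0.146 10
```

```text
[18.8, 9.2, -43.4, 44.4, -17.4, 32.1]
t 6.55 [0.6662 0.0029 0.1865] [175.09601606 -26.95946851   2.49261559] w 0.0006887295469106044 F [-0.1  1.1 -0. ]
shift shares [-3.09 -2.09  0.07] | in goal axes [-2.86 -2.1   1.14] turn [ 0.084 -0.282 -0.021] tool z [ 0.173  0.009 -0.985]
```

Emit:
carry_out:
  steps:
    - [-0.4, 0, -0.4, 0, 0, 0]
    - [-0.4, 0, 0, 0, 0, 0]

```text
time: 6.75
tcp_pos: [0.6423, 0.0019, 0.1863]
tcp_rot: [174.9, -27.0, 2.8]
contact_force: [-0.4, -0.8, -0.5]
width: -0.0001
finger_force: 0.0
```

```bash
python3 -c "
from plant import bot
o=bot.get_obs();print([round(float(v),1) for v in o['joints']])"; python3 go.py 0.598 0.0519 0.146 10
```

```text
[18.8, 7.0, -46.9, 47.7, -16.6, 28.9]
t 6.75 [0.6423 0.0019 0.1863] [174.85122083 -27.02101897   2.77375339] w -0.000106810671845543 F [-0.4 -0.8 -0.5]
shift shares [-2.22 -2.14  0.49] | in goal axes [-1.92 -2.09  1.3 ] turn [ 0.087 -0.283 -0.017] tool z [ 0.173  0.009 -0.985]
```

Emit:
carry_out:
  steps:
    - [0, 0, 0, 0.03, -0.09, 0]
    - [0, 0, 0, 0.03, -0.09, 0]
    - [0, 0, 0, 0.03, -0.1, 0]
    - [0, 0, 0, 0, 0, 0]

```text
time: 7.15
tcp_pos: [0.6537, -0.0145, 0.1941]
tcp_rot: [177.8, -15.3, 1.2]
contact_force: [-0.2, -0.6, 0.9]
width: 0.0006
finger_force: 0.0
```

```bash
python3 -c "
from plant import bot
o=bot.get_obs();print([round(float(v),1) for v in o['joints']])"; python3 go.py 0.598 0.0519 0.15 10
```

```text
[19.4, 12.6, -23.6, 10.6, -40.4, 64.1]
t 7.15 [ 0.6537 -0.0145  0.1941] [177.80314932 -15.28854142   1.15269941] w 0.0006135073636282445 F [-0.2 -0.6  0.9]
shift shares [-2.56 -2.74  1.02] | in goal axes [-2.36 -2.77  1.38] turn [ 0.044 -0.088 -0.033] tool z [ 0.173  0.009 -0.985]
```

Emit:
carry_out:
  steps:
    - [-0.4, -0.4, 0, 0.04, -0.088, -0.03]
    - [-0.6, -0.7, 0, 0, 0, 0]
    - [-0.6, -0.7, 0, 0, 0, 0]
    - [-0.6, -0.7, 0.2, 0, 0, 0]
    - [0, 0, 0, 0, 0, 0]

```text
time: 7.65
tcp_pos: [0.5925, 0.0432, 0.1748]
tcp_rot: [179.4, -9.9, 2.9]
contact_force: [-0.1, 0.4, 1.1]
width: 0.0004
finger_force: 0.0
```

```bash
python3 -c "
from plant import bot
o=bot.get_obs();print([round(float(v),1) for v in o['joints']])"; python3 go.py 0.598 0.0519 0.15 10
```

```text
[25.7, 10.9, -25.9, 6.2, -44.5, 63.1]
t 7.65 [0.5925 0.0432 0.1748] [179.41963649  -9.88708348   2.93862394] w 0.00041113170338067046 F [-0.1  0.4  1.1]
shift shares [ 0.06 -0.35  1.01] | in goal axes [ 0.06 -0.34  1.02] turn [ 0.01   0.002 -0.002] tool z [ 0.173  0.009 -0.985]
```

```bash
python3 go.py 0.591 0.0515 0.1272 10
```

```text
t 7.65 [0.5925 0.0432 0.1748] [179.41963649  -9.88708348   2.93862394] w 0.00041113170338067046 F [-0.1  0.4  1.1]
shift shares [-0.37 -0.35  1.86] | in goal axes [-0.37 -0.33  1.87] turn [ 0.01   0.002 -0.002] tool z [ 0.173  0.009 -0.985]
```

Emit:
carry_out:
  steps:
    - [-0.2, -0.2, 0.6, 0.01, 0, 0]
    - [-0.2, -0.14, 0.6, 0, 0, 0]
    - [0, 0, 0.4, 0, 0, 0]
    - [0, 0, 0, 0, 0, 0]

```text
time: 8.05
tcp_pos: [0.5907, 0.0517, 0.1333]
tcp_rot: [-179.8, -9.8, 2.9]
contact_force: [-0.1, 0.8, 0.4]
width: 0.0002
finger_force: 0.0
```

```bash
python3 go.py 0.591 0.0515 0.1272 10; python3 - <<'E'
from plant import bot,vision
import cv2
print([round(float(v),1) for v in bot.get_obs()['joints']])
s=vision.capture("scene");w=vision.capture("wrist")
s=cv2.resize(s[130:270,190:410],(440,280),interpolation=cv2.INTER_CUBIC);w=w[140:420]
w=w[:,100:440]
cv2.imwrite("pics/k2.png",cv2.cvtColor(cv2.hconcat([s,w]),cv2.COLOR_RGB2BGR))
E
```

```text
t 8.05 [0.5907 0.0517 0.1333] [-179.84141661   -9.75465852    2.91902652] w 0.00016200724869741226 F [-0.1  0.8  0.4]
shift shares [-0.03  0.01  0.24] | in goal axes [-0.03  0.01  0.24] turn [-0.002  0.004 -0.002] tool z [ 0.173  0.009 -0.985]
[26.1, 13.4, -28.7, 5.9, -39.0, 62.5]
```

View pics/k2.png

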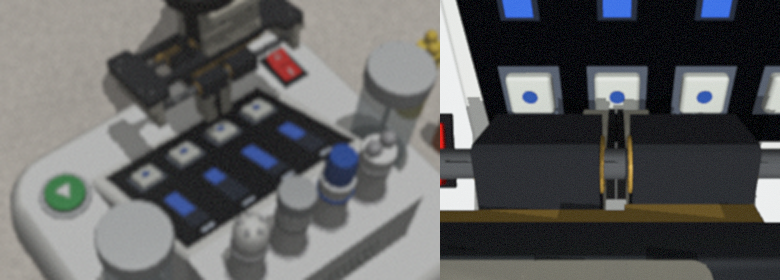

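Fingers are centred on key2 (the dot lines up with the tip), the handpieces stand and the rocker is still on. Pressing.

Emit:
carry_out:
  steps:
    - [0, 0, 0.24, 0, 0, 0]
    - [0.08, 0, 0.3, 0, 0, 0]
    - [0.05, 0, 0.2, 0, 0, 0]
    - [0.03, 0, 0.1, 0, 0, 0]
    - [0, 0, 0, 0, 0, 0]

```text
time: 8.65
tcp_pos: [0.5992, 0.0536, 0.1143]
tcp_rot: [-179.7, -9.8, 2.9]
contact_force: [-0.3, -1.7, 2.1]
width: 0.0008
finger_force: 1.5
```

Emit:
carry_out:
  steps:
    - [0.02, 0, 0.08, 0, 0, 0]
    - [0.02, 0, 0.06, 0, 0, 0]
    - [0, 0, 0, 0, 0, 0]

```text
time: 8.95
tcp_pos: [0.6003, 0.0537, 0.112]
tcp_rot: [-179.7, -9.8, 2.9]
contact_force: [-5.8, -0.5, 9.9]
width: 0.0003
finger_force: 6.0
```

Force is about 11 N along the console normal, so the key has bottomed. Retracting.

Emit:
carry_out:
  steps:
    - [-0.08, 0, -0.3, 0, 0, 0]
    - [-0.1, 0, -0.5, 0, 0, 0]
    - [0, 0, -0.8, 0, 0, 0]
    - [0, 0, -0.8, 0, 0, 0]
    - [0, 0, 0, 0, 0, 0]

```text
time: 9.45
tcp_pos: [0.5869, 0.0534, 0.1733]
tcp_rot: [-179.6, -10.1, 2.9]
contact_force: [0.6, 0.2, 0.8]
width: 0.0004
finger_force: 0.0
```

```bash
python3 go.py 0.5718 -0.1251 0.13; python3 - <<'E'
from plant import bot,vision
import cv2
print([round(float(v),1) for v in bot.get_obs()['joints']])
E
```

```text
t 9.45 [0.5869 0.0534 0.1733] [-179.56433144  -10.10891601    2.92442837] w 0.00039930417732890136 F [0.6 0.2 0.8]
shift shares [-1.26  7.11  1.48] | in goal axes [-0.99  7.1   1.73] turn [-0.007 -0.168 -0.002] tool z [ 0. -0. -1.]
[26.5, 10.4, -26.4, 5.2, -43.9, 63.0]
```

Emit:
carry_out:
  steps:
    - [0, 0.8, 0, 0, -0.08, 0]
    - [0, 0.8, 0, 0, -0.08, 0]
    - [-0.3, 1, 0, 0, 0, 0]
    - [-0.3, 1, 0, 0, 0, 0]
    - [-0.3, 1, 0, 0, 0, 0]

```text
time: 9.95
tcp_pos: [0.5689, -0.0641, 0.1686]
tcp_rot: [-179.7, -0.2, 3.0]
contact_force: [0.5, -0.1, 0.3]
width: 0.0004
finger_force: 0.0
```

Emit:
carry_out:
  steps:
    - [0, 1, 0, 0, 0, 0]
    - [0, 1, 0, 0, 0, 0]
    - [0, 0.5, 0, 0, 0, 0]
    - [0, 0, 0, 0, 0, 0]

```text
time: 10.35
tcp_pos: [0.5723, -0.1268, 0.1683]
tcp_rot: [-179.7, -0.2, 2.8]
contact_force: [0.2, -0.6, 0.7]
width: 0.0003
finger_force: 0.0
```

```bash
python3 go.py 0.5718 -0.1251 0.13; python3 - <<'E'
from plant import bot,vision
import cv2,numpy as np
m=vision.camera_model("wrist");K,R,t=map(np.array,(m["camera_matrix"],m["R"],m["t"]))
q=K@(R@np.array([.5718,-.1251,.081])+t);print((q[:2]/q[2]).round(1))
q=K@(R@np.array([.5948,-.1251,.081])+t);print("far edge",(q[:2]/q[2]).round(1))
s=vision.capture("scene");w=vision.capture("wrist")
s=cv2.resize(s[130:270,190:410],(440,280),interpolation=cv2.INTER_CUBIC);w=w[140:420]
w=w[:,100:440]
cv2.imwrite("pics/st.png",cv2.cvtColor(cv2.hconcat([s,w]),cv2.COLOR_RGB2BGR))
E
```

```text
t 10.35 [ 0.5723 -0.1268  0.1683] [-179.65732035   -0.20104895    2.84751761] w 0.0002733319565558063 F [ 0.2 -0.6  0.7]
shift shares [-0.02 -0.06  1.53] | in goal axes [-0.02 -0.07  1.53] turn [-0.006 -0.003 -0.004] tool z [ 0. -0. -1.]
[275.  224.5]
far edge [276.6 193.9]
```

View pics/st.png

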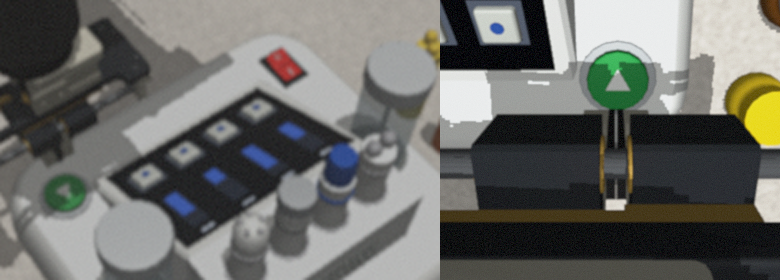

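The keys are up, the rocker is on, and the start key's triangle is at wrist pixel (277,220), within about 3 mm of the estimate. Pressing.

Emit:
carry_out:
  steps:
    - [0.06, -0.04, 0.8, 0, 0, 0]
    - [0, 0, 0.8, 0, 0, 0]
    - [0, 0, 0.8, 0, 0, 0]
    - [0, 0, 0.25, 0, 0, 0]
    - [0, 0, 0.15, 0, 0, 0]

```text
time: 10.95
tcp_pos: [0.5739, -0.1235, 0.0982]
tcp_rot: [-179.7, -0.1, 3.0]
contact_force: [-2.5, -0.1, 3.0]
width: 0.0007
finger_force: 1.3
```

Emit:
carry_out:
  steps:
    - [0, 0, 0.12, 0, 0, 0]
    - [0, 0, 0.08, 0, 0, 0]
    - [0, 0, 0, 0, 0, 0]

```text
time: 11.25
tcp_pos: [0.5746, -0.1238, 0.0951]
tcp_rot: [-179.7, -0.3, 3.0]
contact_force: [-4.3, 3.4, 8.2]
width: 0.0005
finger_force: 4.1
```

Emit:
carry_out:
  steps:
    - [0, 0, -0.4, 0, 0, 0]
    - [0, 0, -0.8, 0, 0, 0]
    - [0, 0, -1, 0, 0, 0]
    - [-0.4, 0, -1, 0, 0, 0]
    - [0, 0, 0, 0, 0, 0]

```text
time: 11.75
tcp_pos: [0.5658, -0.1254, 0.1783]
tcp_rot: [-179.7, -0.7, 3.0]
contact_force: [0.3, -0.1, -0.4]
width: 0.0004
finger_force: 0.0
```

```bash
python3 - <<'E'
from plant import vision
import cv2
s=vision.capture("scene");t=vision.capture("top")
s=cv2.resize(s[130:320,150:410],(520,380),interpolation=cv2.INTER_CUBIC);t=cv2.resize(t[120:280,170:290],(280,380))
cv2.imwrite("pics/end.png",cv2.cvtColor(cv2.hconcat([s,t]),cv2.COLOR_RGB2BGR))
E
```

```text
(no output)
```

View pics/end.png

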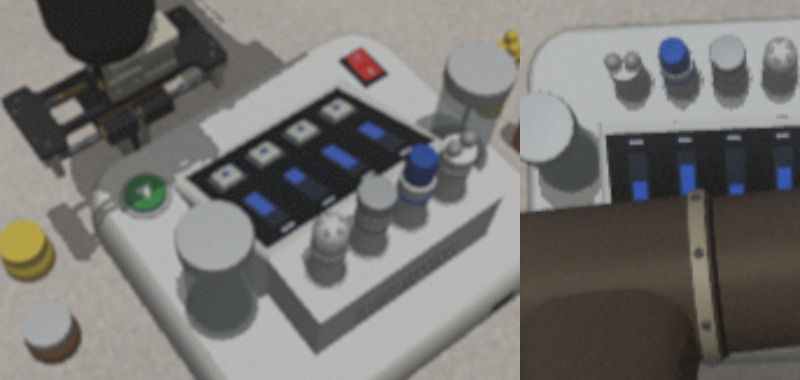

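The rocker is on, all keys are up, the handpieces and jar haven't moved, and the arm is clear. Handing in.

```bash
python3 -c "
from plant import bot
print(bot.hand_in())"
```

```text
the job is handed in; nothing more can be done
None
```

I switched the rocker on, pressed key2 (the key for the blue-tipped spray's bay) and then the green start key, and handed the job in; the final pictures show the keys up and the handpieces and jar in place, but the hand-in returned no verdict.

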